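Space the slats of a drying rack with a gap gauge

TASK

Set the three loose slats of the drying rack to equal 40 mm gaps, starting from the rack's fence bar, with the gap gauge: one slat after the other, nearest the fence first, hook the gauge over the slat and draw the slat towards the fence until the gauge's thick spacer leg just bears on the fence (then on the slat set before) while its thin leg still bears on the slat, without shifting what is already set. The slats must end square across both rails; then stand the gauge upright on its legs on the bare table outside the rack, let go, and leave the other things on the table where they are.

Things in the scene. Friction and masses are not known exactly. Their poses are not given: they have to be found in the camera images.
- rack: aluminium drying-rack frame fixed to the table, 380 mm long (own y), 190 mm wide (own x). Two rails along y, 22 mm wide, 24 mm high, centred at x = -70 and +70 mm, 118 mm clear between them. A fence bar lies across their -y end; a low tie bar (top 12 mm above the table) at y = +178 mm. Origin: centre of the underside, on the table top.
- fence (a point): middle of the fence bar's inner face, which looks to the rack's +y: at rack y = -166 mm, 34 mm above the table. The bar is 190 mm along x, 24 mm thick, from 24 to 44 mm above the table.
- slat_1: loose steel flat bar, one of three alike, 190 mm long (own x), 24 mm wide (own y), 14 mm high, about 0.55 kg. It rests across both rails (underside 24, top 38 mm above the table), skewed up to 6 degrees; slides under a push of some 1.5 to 5 N (weight and friction vary). Origin: centre of the underside. The slat nearest the fence.
- slat_2: loose steel flat bar, one of three alike, 190 mm long (own x), 24 mm wide (own y), 14 mm high, about 0.55 kg. It rests across both rails (underside 24, top 38 mm above the table), skewed up to 6 degrees; slides under a push of some 1.5 to 5 N (weight and friction vary). Origin: centre of the underside. The slat in the middle.
- slat_3: loose steel flat bar, one of three alike, 190 mm long (own x), 24 mm wide (own y), 14 mm high, about 0.55 kg. It rests across both rails (underside 24, top 38 mm above the table), skewed up to 6 degrees; slides under a push of some 1.5 to 5 N (weight and friction vary). Origin: centre of the underside. The slat farthest from the fence.
- gauge: loose bridge-shaped gap gauge, 0.32 kg, 70 mm (own x) x 76 mm (own y) x 93 mm high, standing on two 70 mm wide, 28 mm high legs. Origin: centre of the underside. Opening between the legs: y -12 to +26 mm; the bridge over it spans z 28 to 40 mm. Its -y side points roughly (within 50 degrees) to the rack's fence end at the start. With its underside 14 to 20 mm above the table it clears the slat tops.
- gauge_grip (a point): centre of the black upright grip block on top of the gauge, 66 mm over its underside; the block is 50 mm (gauge x) x 24 mm (gauge y), from 40 to 93 mm high, centred on the gauge's origin.
- spacer_face (a point): middle of the outer face (towards gauge -y) of the gauge's thick aluminium spacer leg, which spans gauge y -38 to -12 mm. This face comes to bear on the fence or the slat before. The gap set is 64 mm (spacer face to hook face) less the 24 mm slat = 40 mm.
- hook_face (a point): middle of the inner face (towards gauge -y) of the gauge's thin hook leg, which spans gauge y +26 to +38 mm. This face draws the slat by its side away from the fence.
- gourd: whole green bitter gourd lying on the table, about 184 x 43 mm (leave alone). Origin: its underside.
- tape_roll: roll of buff packing tape lying flat, 94 mm across, 19 mm high (leave alone). Origin: its underside.
- label_roll: white label roll, 80 mm across, 40 mm high (leave alone). Origin: its underside.
- salt_jar: small jar with black cap, 40 mm across, 105 mm high (leave alone). Origin: its underside.
- beaker: greenish tumbler, 78 mm across, 109 mm high (leave alone). Origin: its underside.
- spanner: flat steel spanner, 174 x 29 x 6 mm (leave alone). Origin: its underside.
Mind the look-alikes: they are no part of the job. What is shaped like the gauge but red or yellow is not meant.

How it is judged:
By the outcome, as a careful person would: the job done as asked, in the order asked, and still so for the second after the job is handed in, with the robot touching nothing.
It also fails if it takes over 72 s, if anything falls off the work surface, if the arm or the gripper's body presses on something with over 40 N, if the wrist force passes 120 N, or if a joint passes its speed limit or range.

ROBOT

A 6-joint arm with a two-finger parallel gripper is mounted at the origin on a cart in front of the work surface, level with it; the furniture and walls round the work are solid. World frame = base frame: x ahead of the robot, y to its left, z up, the work surface at z = 0. Lengths are in mm, angles in rad, forces in N, time in s.
With the tool pointing down it reaches from about 275 to 750 mm from the base axis. Payload 10.2 kg.
Tool frame: the origin (TCP) lies between the finger pads; the fingertips stand 17 mm ahead of it and the grasp point (between the pads) lies 2 mm behind it (tips_ahead is the distance from the TCP to the fingertips, in mm); z points along the fingers, y is the line along which they close (so a half turn about z gives the same grasp; the last joint's range is limited). The gripper opens to 85 mm and grips with 20 to 120 N. Pads are 22 mm wide; open, the fingers measure 114 mm over their backs; the gripper's body (76 mm by 85 mm) begins 54 mm behind the grasp point. The pads swing forward as they close: fully open they stand 13 mm farther back than shut.
Start: joints at [0.879, 0.313, 1.498, -0, 1.331, -0.223], TCP at [237.216, 468.358, 248.294] pointing down, gripper open.
Joint ranges: [-2.94, 2.94], [-0.97, 2.17], [0.19, 2.56], [-1.23, 4.37], [0.02, 3.11], [-2.88, 2.88]. Speed limits (rad/s): [2.39, 2.39, 3.01, 3.14, 3.14, 3.14].

INTERFACE

Orientations are given as a unit quaternion [w, x, y, z].
In Python, from rig import sense, capture, finish_job, boxes_of, tips_ahead gives the robot as it stands.
- The arm moves only by the tool drive_tool, never from a script. Its argument "commands" is text: rows parted by semicolons, each of 7 numbers parted by spaces: the shift along the world's x, y, z in units of 0.1 m (1.0 is 0.1 m), then the turn, a rotation vector about the world's x, y, z in units of pi/4 rad (1.0 is pi/4 rad), then the opening in per cent of the stroke, from 0 (shut) to 100 (fully open). A call has 1 to 20 rows; each row shifts and turns the commanded pose from where the row before left it; what a row does not reach is not made up. A row lasts 1/12 s, in which the tool goes at most 41.7 mm and 7.16 degrees, less where a joint would pass 70% of its speed; a pose out of reach is approached as far as the arm can. A call with a number of a shift or a turn outside -1 to 1 is refused whole. A call with a gripper value outside its range is refused whole. The fingers move at their own pace and stop on an object; "force" is the grip in N (left out, the last holds). Time passes only in rows, so rows that do not move let the fingers close. It gives the time, the measured TCP pose, the force, the opening and the grip force at its end, in the units of the state.
- sense(): the state, without advancing time (a new reading comes with each control period).
- capture(name): name is "scene" or "side" or "wrist"; returns a dict with "pixels" (400x640x3 uint8, blue, green, red), "fov_y" (degrees; the focal length in pixels is half the picture's height over the tangent of half this angle, whatever the lens; pixels are square), "cx", "cy" (the principal point, pixels), "position" and "attitude" of the camera in the world; the wrist camera has in their place "tool_from_camera" (4x4, takes a point from camera to tool coordinates, whose origin is the TCP and whose axes are the flange's). Camera axes: x right, y down, z forward; pixel columns grow to the right and rows downward; lengths in mm; the calibration is good to about 2 mm. A picture is of the moment at which its call begins: read the wrist's pose just before it. There is no depth.
- finish_job(): hands the job in; it is judged then, once.
Trained networks look in a picture, given as the dict that the camera call returned (one of the last four; its "shot" number tells which), for a name from the list of things; names that differ only in an ending like _2 or _b are one class to them, and where a whole thing is asked for, a point or a joint stands for the part that bears it (a point fixed in the world has none). Each returns a list of dicts, best first, with "confidence" (0 to 1); they miss things now and then, are a little off and sometimes report something else, mostly with a low value. They report only what shows in the picture. A call takes as long as a camera call. They do not tell look-alikes from the thing itself.
- boxes_of(picture, name): "position" ([column, row] in pixels, amid what is visible of it).
The state is a dict: "time_s": time; "joints": joint angles; "dq": joint speeds; "tau": joint torques, N m; "eef_pos": TCP position; "ee_rot": TCP orientation; "force": force on the tool from outside, world axes, zero at the start; "wrist_torque": the same for the moment, N m; "grip_width": opening from 0.0 (shut) to 1.0 (fully open); "grip_force": force on a finger pad.
Only numpy, scipy, OpenCV 4.12 (cv2) and the standard library are available. Lean on these libraries where they do the work, as an engineer would, in place of code of your own. Each camera call takes 0.05 s, during which the arm holds its last target. There are 200 camera calls.

## Working session

There is one attempt and no reset: what is moved stays moved. The work goes in short steps, Python scripts to look and compute and a tool call to move; the robot and the scene stay as the last step left them, time stands still between calls to the robot, and variables do not carry over. Pictures are saved under pics/ and viewed, at most 10 in all, crops included, and the job is handed in when it is done.

Besides the shell and the picture viewer there is one more tool, called as name(argument=value, ...), one argument or row to a line, values as JSON. drive_tool: Moves the arm, as the interface text tells. Shifts and turns lie within -1 to 1; 1 stands for 0.1 m of shift or pi/4 rad of turn. Its arguments: {"type":"object","properties":{"commands":{"type":"string"},"force":{"type":"number"}},"required":["commands"]}

```bash
mkdir -p pics; ls; cat > h.py <<'E'
import numpy as np, cv2, json
from scipy.spatial.transform import Rotation as R
from rig import sense, capture, finish_job, boxes_of, tips_ahead
def rot(q): q=np.array(q,float); return R.from_quat(q[[1,2,3,0]]).as_matrix() if q.size==4 else q
def cam(p,s=None):
    f=200/np.tan(np.radians(p["fov_y"])/2)
    if "tool_from_camera" in p:
        T=np.array(p["tool_from_camera"]); Rt=rot(s["ee_rot"])
        return f,p["cx"],p["cy"],Rt@T[:3,3]+np.array(s["eef_pos"]),Rt@T[:3,:3]
    return f,p["cx"],p["cy"],np.array(p["position"]),rot(p["attitude"])
def back(c,uv,z):
    f,cx,cy,o,A=c; d=A@np.array([(uv[0]-cx)/f,(uv[1]-cy)/f,1]); return o+d*(z-o[2])/d[2]
def proj(c,P):
    f,cx,cy,o,A=c; q=(np.atleast_2d(P)-o)@A; return np.c_[cx+f*q[:,0]/q[:,2],cy+f*q[:,1]/q[:,2]]
E
python3 - <<'E'
from h import *
s=sense(); print(s, tips_ahead)
for n in ("scene","side"):
    p=capture(n); cv2.imwrite(f"pics/{n}0.png",p["pixels"]); print(n,p["fov_y"],p["cx"],p["cy"],p["position"],p["attitude"])
    c=cam(p)
    for t in ("rack","slat_1","gauge","gourd","tape_roll","label_roll","salt_jar","beaker","spanner"):
        for b in boxes_of(p,t)[:5]: print(t,np.round(b["position"]),round(b["confidence"],2),np.round(back(c,b["position"],30)))
E
```

```text
pics
{'time_s': 0.0, 'joints': array([ 8.78615043e-01,  3.13428703e-01,  1.49843493e+00, -3.59501133e-06,
        1.33099278e+00, -2.23416168e-01]), 'dq': array([ 6.56646594e-05,  5.53129007e-04, -2.94814855e-04,  1.16575311e-03,
        1.62502780e-03,  4.86705032e-04]), 'tau': array([ 2.32105785e-04, -4.12267721e+01, -2.59740955e+01, -2.01708781e-04,
        4.16757830e-03,  4.02941134e-05]), 'eef_pos': array([237.05300309, 468.17198735, 247.74676713]), 'ee_rot': array([-2.77709771e-04,  2.32242007e-01,  9.72657828e-01, -5.67587224e-04]), 'force': array([-0.138723  ,  0.15216359,  0.17371708]), 'wrist_torque': array([-0.03527462, -0.03218288, -0.03116608]), 'grip_force': 0.0, 'grip_width': 1.005464865687591} 17.0
scene 46.91383780049326 317.497532825538 206.64926751683893 [  -34.08674284 -1038.56192023   674.26000558] [-0.50473592  0.82429902 -0.21101519  0.14575791]
rack [334. 259.] 0.85 [ 507. -208.   30.]
slat_1 [327. 252.] 0.92 [ 511. -170.   30.]
slat_1 [302. 218.] 0.77 [539.  28.  30.]
slat_1 [318. 233.] 0.65 [538. -72.  30.]
gauge [287. 174.] 0.97 [646. 344.  30.]
gauge [212
[... 681 characters left out ...]
 [ 524. -227.   30.]
slat_1 [326. 207.] 0.86 [536. -79.  30.]
slat_1 [316. 190.] 0.79 [551.  53.  30.]
slat_1 [273. 162.] 0.75 [491. 371.  30.]
slat_1 [328. 216.] 0.58 [ 520. -137.   30.]
gauge [271. 162.] 0.92 [483. 369.  30.]
gauge [309. 158.] 0.78 [633. 361.  30.]
gauge [239. 173.] 0.76 [343. 299.  30.]
gourd [258. 188.] 0.77 [374. 139.  30.]
tape_roll [274. 235.] 0.61 [ 339. -197.   30.]
label_roll [301. 255.] 0.65 [ 374. -316.   30.]
salt_jar [372. 178.] 0.73 [774.  82.  30.]
salt_jar [258. 191.] 0.68 [369. 115.  30.]
beaker [345. 160.] 0.86 [761. 291.  30.]
beaker [370. 176.] 0.61 [780. 107.  30.]
spanner [396. 273.] 0.76 [ 557. -471.   30.]
spanner [275. 237.] 0.74 [ 338. -208.   30.]
```

```bash
python3 -c "
import cv2
a=cv2.imread('pics/scene0.png')[140:340,170:470]
cv2.imwrite('pics/s1.png',cv2.resize(a,(800,533),interpolation=cv2.INTER_CUBIC))"
```

```text
(no output)
```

View pics/s1.png

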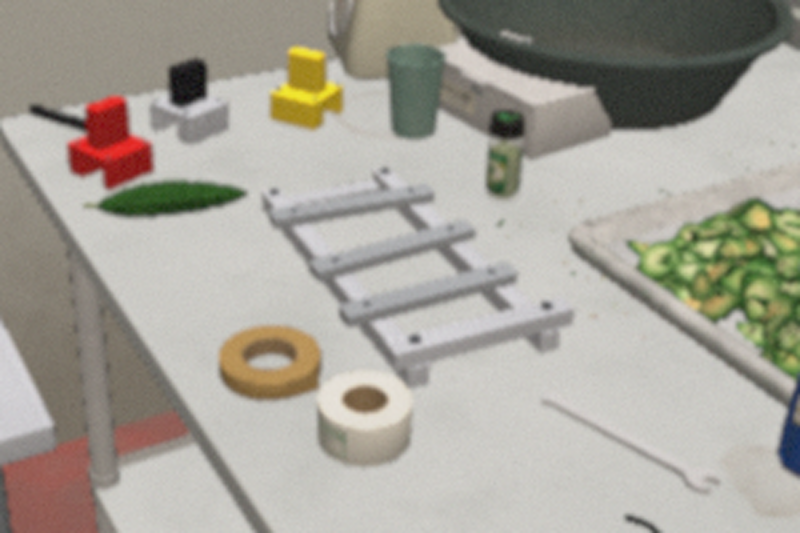

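The crop shows the real gauge (grey, black grip) at about (188,100), the red and yellow ones to its left and right, and the rack with its fence towards world -y. I'll move the wrist camera over the gauge.

drive_tool(
  commands="0.3 -0.2 0.1 0 0 0 100;0.35 -0.2 0.15 0 0 0 100;0.35 -0.2 0.15 0 0 0 100;0.35 -0.2 0.15 0 0 0 100;0.35 -0.2 0.15 0 0 0 100;0.35 -0.2 0.1 0 0 0 100;0 0 0 0 0 0 100;0 0 0 0 0 0 100;0 0 0 0 0 0 100",
)

```text
time_s: 1.75
eef_pos: [437.4, 351.0, 326.0]
ee_rot: [-0.0, 0.232, 0.973, -0.0]
force: [0.3, 0.8, 0.3]
grip_width: 1.005
grip_force: 0.0
```

```bash
python3 - <<'E'
from h import *
s=sense(); p=capture("wrist"); cv2.imwrite("pics/w1.png",p["pixels"]); print(p["fov_y"],p["cx"],p["cy"],np.round(p["tool_from_camera"],3).tolist())
print(s["eef_pos"],s["ee_rot"],s["joints"],s["dq"])
c=cam(p,s)
for b in boxes_of(p,"gauge")+boxes_of(p,"gauge_grip"): print(b["position"],b["confidence"],back(c,b["position"],60))
E
```

```text
70.93551637274732 327.05881272299604 202.72155383045092 [[-0.001, -0.96, -0.281, 69.921], [1.0, -0.001, 0.0, 0.552], [-0.0, -0.281, 0.96, -125.165], [0.0, 0.0, 0.0, 1.0]]
[437.39374462 351.00855331 326.02873332] [-4.34403593e-04  2.32312298e-01  9.72641136e-01 -1.68176054e-04] [ 4.67241194e-01  3.54568512e-01  1.24033464e+00  3.04020319e-04
  1.54757018e+00 -6.34653576e-01] [ 0.02625931 -0.00872686  0.01127818  0.00116905 -0.00134468 -0.0012244 ]
[344.9, 189.3] 0.95 [470.93417737 363.27288266  60.        ]
[261.9, 132.8] 0.8 [349.41112012 297.38729645  60.        ]
[367.5, 278.2] 0.62 [616.5337579  332.20722812  60.        ]
[372.8, 277.5] 0.81 [619.17480668 340.16691464  60.        ]
[260.4, 136.5] 0.74 [352.69832677 293.07890518  60.        ]
[24.9, 259.5] 0.71 [ 347.6848475  -125.65442295   60.        ]
[345.1, 190.2] 0.55 [472.25637398 362.94998428  60.        ]
```

View pics/w1.png

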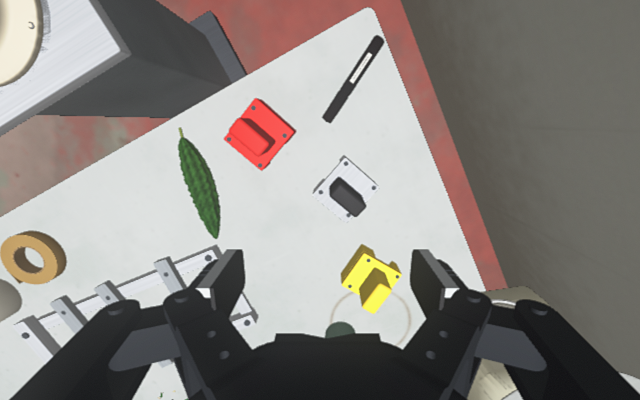

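The wrist view shows the gauge at (347,188), block long axis running down-right; rack fence end at lower left. Enlarging to measure its corners.

```bash
python3 -c "
import cv2
a=cv2.imread('pics/w1.png')[145:240,290:400]
cv2.imwrite('pics/w1c.png',cv2.resize(a,(660,570),interpolation=cv2.INTER_CUBIC))"
```

```text
(no output)
```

View pics/w1c.png

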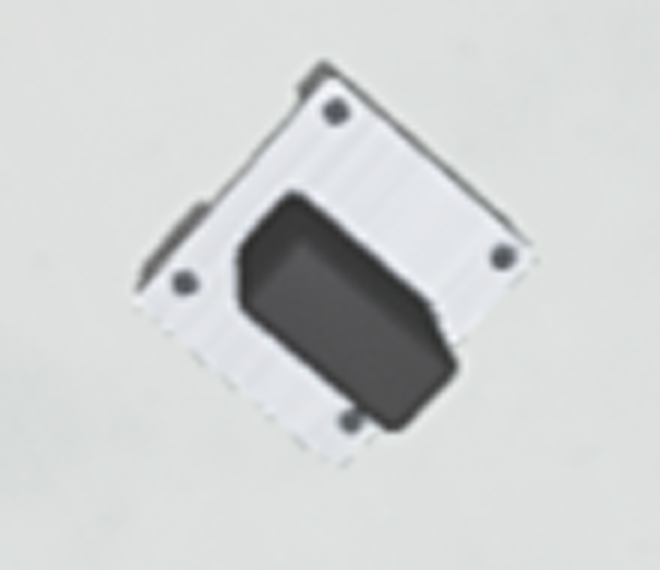

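The crop shows thick-leg side at lower left (dark leg end 145–210, 205–285), thin leg at top (315,75); bolts at (336,111), (184,283), (502,258), (350,421).

```bash
python3 - <<'E'
from h import *
p=capture("wrist"); s=sense(); c=cam(p,s)
B=np.array([[336,111],[184,283],[502,258],[350,421]])/6+[290,145]
W=np.array([back(c,b,40) for b in B]); print(W.round(1), W.mean(0))
C=np.array([[330,72],[138,290],[340,465],[535,250]])/6+[290,145]
V=np.array([back(c,b,40) for b in C]); print(V.round(1),V.mean(0),[np.linalg.norm(V[i]-V[i-1]) for i in range(4)])
# -y dir : from A(thin end) to B(thick)
for d in (W[1]-W[0],W[3]-W[2],V[1]-V[0],V[2]-V[3]): print("minus-y yaw deg",np.degrees(np.arctan2(d[1],d[0])))
for d in (W[2]-W[0],W[3]-W[1]): print("x-axis deg",np.degrees(np.arctan2(d[1],d[0])))
Rt=rot(s["ee_rot"]);print("tool y",Rt[:,1],"tool x",Rt[:,0])
# rack approx: scene camera of three items
ps=capture("scene"); cs=cam(ps)
for n,u,z in(("fenceR",(572,313),44),("fenceL",(397,350),44),("railL",(268,197),24),("railR",(385,168),24)):
    print(n,back(cs,np.array(u)*.375+[170,140],z).round(1))
E
```

```text
[[441.2 381.2  40. ]
 [463.  328.3  40. ]
 [493.2 402.4  40. ]
 [514.9 349.7  40. ]] [478.09171466 365.41263791  40.        ]
[[432.  384.1  40. ]
 [459.4 317.1  40. ]
 [524.7 342.2  40. ]
 [495.1 410.6  40. ]] [477.77949503 363.49199579  40.        ] [np.float64(68.42603202110945), np.float64(72.3603145968248), np.float64(69.93584771188019), np.float64(74.53145772015117)]
minus-y yaw deg -67.62132453349467
minus-y yaw deg -67.56504933787677
minus-y yaw deg -67.74359983059426
minus-y yaw deg -66.59219172216157
x-axis deg 22.122377847740214
x-axis deg 22.458851934742988
tool y [ 4.50289803e-01  8.92882442e-01 -1.96920092e-04] tool x [-8.92882400e-01  4.50289843e-01  2.76305527e-04]
fenceR [ 613.7 -278.1   44. ]
fenceL [ 436.3 -254.7   44. ]
railL [471.8 101.4  24. ]
railR [627.8 107.1  24. ]
```

drive_tool(
  commands="0.15 -0.38 0 0 0 0.055 100;0.15 -0.38 0 0 0 0.055 100;0.15 -0.38 0 0 0 0.055 100;0.15 -0.38 0 0 0 0.055 100;0.15 -0.38 0 0 0 0.055 100;0.15 -0.38 0 0 0 0.055 100;0.15 -0.38 0 0 0 0.055 100;0.15 -0.38 0 0 0 0.055 100;0.15 -0.38 0 0 0 0.055 100;0.15 -0.38 0 0 0 0.055 100;0.1 -0.38 0 0 0 0.05 100;0 0 0 0 0 0 100;0 0 0 0 0 0 100;0 0 0 0 0 0 100",
)

```text
time_s: 3.17
eef_pos: [597.7, -66.4, 326.4]
ee_rot: [-0.0, -0.001, 1.0, 0.0]
force: [-0.1, 0.4, 0.2]
grip_width: 1.001
grip_force: 0.0
```

```bash
python3 - <<'E'
from h import *
s=sense(); p=capture("wrist"); cv2.imwrite("pics/w2.png",p["pixels"])
np.savez("w2.npz",*cam(p,s)); print(s["eef_pos"],s["dq"].round(3))
cv2.imwrite("pics/w2c.png",cv2.resize(p["pixels"][:270,160:500],(794,630),interpolation=cv2.INTER_CUBIC)[:600])
E
```

```text
[597.71022192 -66.36167172 326.38613124] [ 0.02  -0.015  0.003  0.001 -0.001 -0.002]
```

View pics/w2.png

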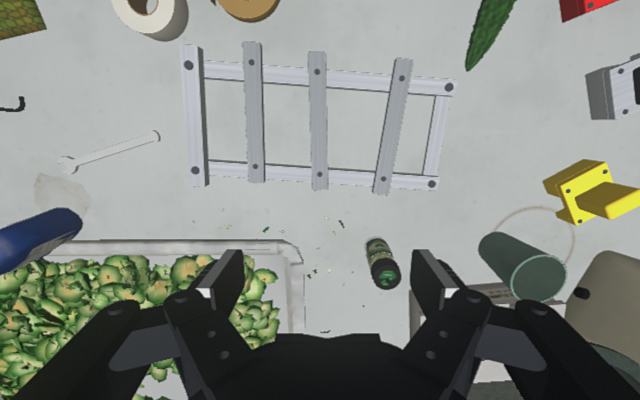

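Rack seen whole: fence at columns 182–205, slats at about 253, 318, 392, rack far end at 445. Enlarging for exact corners.

```bash
python3 -c "
import cv2
a=cv2.imread('pics/w2.png')[30:200,170:460]
cv2.imwrite('pics/w2d.png',cv2.resize(a,None,fx=2.7,fy=2.7,interpolation=cv2.INTER_CUBIC))"
```

```text
(no output)
```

View pics/w2d.png

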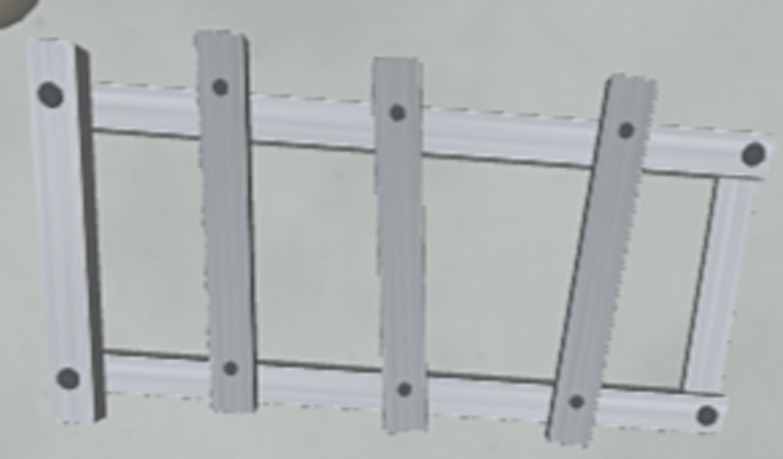

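Corners read off (crop px): fence top (28,38)(77,41)(97,420)(53,420); slats 1–3 at about x 222, 400, 605; end bolts (753,154),(707,415).

```bash
cat > fit.py <<'E'
from h import *
z=np.load("w2.npz"); c=[z[k] for k in z.files]
px=lambda L:np.array(L)/2.7+[170,30]
b=lambda L,h:np.array([back(c,u,h)[:2] for u in px(L)])
ang=lambda d:np.degrees(np.arctan2(d[1],d[0]))
items={"fence":([(28,38),(77,41),(97,420),(53,420)],44),"s1":([(196,32),(243,35),(256,410),(212,412)],38),
"s2":([(374,57),(420,58),(427,430),(383,432)],38),"s3":([(613,75),(657,79),(589,443),(547,438)],38)}
o={}
for n,(L,h) in items.items():
    P=b(L,h); m=P.mean(0); d=(P[2]+P[3]-P[0]-P[1])/2; w=(P[1]+P[2]-P[0]-P[3])/2
    o[n]=(m,ang(d)); print(n,m.round(1),"x-dir",round(ang(d),2),"len",np.linalg.norm(d).round(1),"wid",np.linalg.norm(w).round(1))
E1=b([(92,129),(600,169)],24);E2=b([(105,351),(550,383)],24)
print("rails",E1.round(1),E2.round(1),ang(E1[1]-E1[0]),ang(E2[1]-E2[0]))
Bo=b([(753,154),(707,415)],24); Bf=b([(50,95),(67,378)],44); print("bolts",Bo.round(1),Bf.round(1),ang(Bo.mean(0)-Bf.mean(0)),ang(Bo[1]-Bo[0]),ang(Bf[1]-Bf[0]))
y=np.radians(ang(Bo.mean(0)-Bf.mean(0)));v=np.array([np.cos(y),np.sin(y)]);u=np.array([v[1],-v[0]])
f=o["fence"][0]; 
for n in o: print(n,"rack y",-178+(o[n][0]-f)@v,"x",(o[n][0]-f)@u)
E
python3 fit.py
```

```text
fence [ 527.4 -252. ] x-dir -3.97 len 187.8 wid 23.8
s1 [ 523.3 -169.3] x-dir -1.76 len 187.7 wid 23.7
s2 [534.1 -78.5] x-dir 0.91 len 188.5 wid 23.6
s3 [540.9  26.1] x-dir -7.02 len 186.8 wid 23.0
rails [[ 470.6 -239.4]
 [ 489.5   26.1]] [[ 585.8 -246. ]
 [ 603.4    5.3]] 85.93632645088474 85.98596876337966
bolts [[482.  105.9]
 [621.9  96.7]] [[ 458.  -250. ]
 [ 597.7 -259.8]] 86.13837929702774 -3.746794085264747 -4.031822008846344
fence rack y -178.0 x 0.0
s1 rack y -95.77113524219176 x -9.625254983625991
s2 rack y -4.5028319167864765 x -4.977382157527531
s3 rack y 100.37491922874995 x -5.183319232913616
```

drive_tool(
  commands="-0.1 0.36 0 0 0 0.042 100;-0.1 0.36 0 0 0 0.042 100;-0.1 0.36 0 0 0 0.042 100;-0.1 0.36 0 0 0 0.042 100;-0.1 0.36 0 0 0 0.042 100;-0.1 0.36 0 0 0 0.042 100;-0.1 0.36 0 0 0 0.042 100;-0.1 0.36 0 0 0 0.042 100;-0.1 0.36 0 0 0 0.042 100;-0.1 0.36 -0.2 0 0 0.042 100;-0.1 0.36 -0.3 0 0 0.042 100;-0.1 0.36 -0.3 0 0 0.042 100;0 0 -0.4 0 0 0 100;0 0 -0.4 0 0 0 100;0 0 -0.1 0 0 0 100;0 0 0 0 0 0 100;0 0 0 0 0 0 100",
)

```text
time_s: 4.63
eef_pos: [480.9, 355.5, 166.6]
ee_rot: [0.001, -0.198, 0.98, 0.0]
force: [0.9, -0.0, 1.4]
grip_width: 1.003
grip_force: 0.0
```

```bash
python3 - <<'E'
from h import *
s=sense(); p=capture("wrist"); c=cam(p,s); print(s["eef_pos"],s["joints"])
im=p["pixels"].copy()
a=np.radians(112.4); gy=np.array([np.cos(a),np.sin(a)]); gx=np.array([gy[1],-gy[0]])
for h,X,Y in((93,25,12),(40,35,38)):
    Q=np.array([[*(np.array([478,364.5])+i*X*gx+j*Y*gy),h] for i,j in((1,1),(1,-1),(-1,-1),(-1,1))])
    cv2.polylines(im,[proj(c,Q).round().astype(int)],True,(0,0,255),1)
cv2.imwrite("pics/w3.png",im)
E
```

```text
[480.92482283 355.45999791 166.62632071] [ 4.40773158e-01  5.40689593e-01  1.37935559e+00  2.08007328e-05
  1.21927804e+00 -1.52880914e+00]
```

View pics/w3.png

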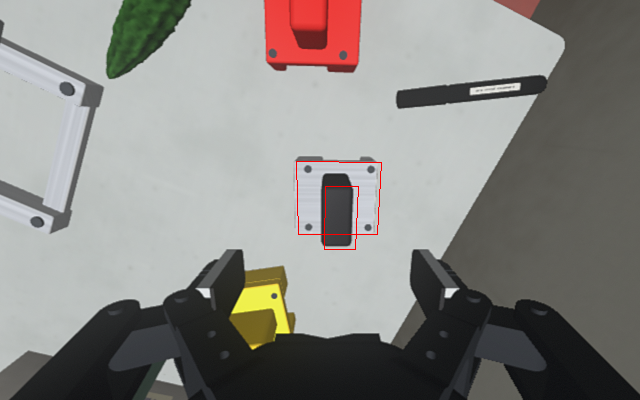

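The overlay matches the gauge within ~3 px (block at column 337, plate 297–380, thick leg left); small correction, then descend and grip.

drive_tool(
  commands="-0.02 0.07 0 0 0 0 100;0 0 -0.3 0 0 0 100;0 0 -0.3 0 0 0 100;0 0 -0.25 0 0 0 100;0 0 -0.14 0 0 0 100;0 0 0 0 0 0 100;0 0 0 0 0 0 100;0 0 0 0 0 0 10;0 0 0 0 0 0 10;0 0 0 0 0 0 10;0 0 0 0 0 0 10;0 0 0 0 0 0 10;0 0 0 0 0 0 10;0 0 0 0 0 0 10;0 0 0 0 0 0 10;0 0 0 0 0 0 10;0 0 0 0 0 0 10",
  force=70,
)

```text
time_s: 6.1
eef_pos: [478.8, 362.0, 66.1]
ee_rot: [0.0, -0.198, 0.98, 0.0]
force: [-1.5, 0.6, 5.2]
grip_width: 0.27
grip_force: 69.0
```

drive_tool(
  commands="0 0 0.3 0 0 0 10;0 0 0.3 0 0 0 10;0 0 0.24 0 0 0 10;0.038 -0.385 0 0 0 -0.0425 10;0.038 -0.385 0 0 0 -0.0425 10;0.038 -0.385 0 0 0 -0.0425 10;0.038 -0.385 0 0 0 -0.0425 10;0.038 -0.385 0 0 0 -0.0425 10;0.038 -0.385 0 0 0 -0.0425 10;0.038 -0.385 0 0 0 -0.0425 10;0.038 -0.385 0 0 0 -0.0425 10;0.038 -0.385 0 0 0 -0.0425 10;0.038 -0.385 0 0 0 -0.0425 10;0.038 -0.385 0 0 0 -0.0425 10;0.038 -0.385 0 0 0 -0.0425 10;0.038 -0.385 0 0 0 -0.0425 10;0.038 -0.385 0 0 0 -0.0425 10;0 0 0 0 0 0 10;0 0 0 0 0 0 10",
)

```text
time_s: 7.68
eef_pos: [531.3, -178.7, 148.6]
ee_rot: [-0.001, 0.036, 0.999, 0.0]
force: [0.4, 0.3, -3.6]
grip_width: 0.272
grip_force: 70.5
```

```bash
cat > st.py <<'E'
from h import *
import time
def st():
    s=sense(); Rt=rot(s["ee_rot"]); yaw=np.degrees(np.arctan2(Rt[1,1],Rt[0,1]))
    a=np.radians(86.0); v=np.array([np.cos(a),np.sin(a)]);u=np.array([v[1],-v[0]])
    d=np.array(s["eef_pos"])[:2]-[539.8,-74.4]; F=np.array(s["force"])
    print("t",round(s["time_s"],2),"pos",s["eef_pos"].round(2),"rack x,y",(d@u).round(2),(d@v).round(2),"yaw",yaw.round(2),"Fx,Fy(rack),z",(F[:2]@u).round(2),(F[:2]@v).round(2),F[2].round(2),"tq",np.round(s["wrist_torque"],2),"g",round(s["grip_width"],3),"tilt",Rt[:,2].round(4))
    return s,u,v
if __name__=="__main__": st()
E
python3 - <<'E'
from st import *
s,u,v=st(); p=capture("wrist"); im=p["pixels"]; c=cam(p,s)
T=s["eef_pos"]; 
cv2.imwrite("pics/w4.png",im)
E
```

```text
t 7.68 pos [ 531.26 -178.73  148.62] rack x,y -1.24 -104.67 yaw 85.87 Fx,Fy(rack),z 0.42 0.34 -3.59 tq [0.07 0.03 0.05] g 0.272 tilt [-1.4e-03  8.0e-04 -1.0e+00]
```

View pics/w4.png

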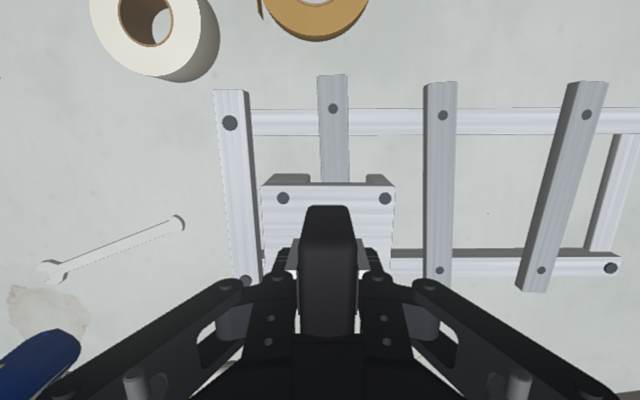

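The picture shows the gauge held straight, its opening (310–367) over slat 1, fence at column 240. Descending.

drive_tool(
  commands="0.01 0.01 -0.1 0 0 0 10;0 0 -0.15 0 0 0 10;0 0 -0.1 0 0 0 10;0 0 -0.1 0 0 0 10;0 0 -0.1 0 0 0 10;0 0 -0.08 0 0 0 10;0 0 -0.035 0 0 0 10;0 0 0 0 0 0 10;0 0 0 0 0 0 10",
)

```text
time_s: 8.48
eef_pos: [533.0, -176.2, 83.2]
ee_rot: [0.0, 0.034, 0.999, -0.0]
force: [-0.6, -0.7, -3.5]
grip_width: 0.266
grip_force: 70.5
```

```bash
python3 st.py
```

```text
t 8.48 pos [ 532.96 -176.22   83.25] rack x,y 0.28 -102.05 yaw 86.05 Fx,Fy(rack),z -0.55 -0.7 -3.54 tq [ 0.03 -0.02 -0.03] g 0.266 tilt [ 3.e-04 -2.e-04 -1.e+00]
```

drive_tool(
  commands="-0.002 -0.03 0 0 0 0 10;-0.002 -0.03 0 0 0 0 10;-0.002 -0.03 0 0 0 0 10;-0.002 -0.03 0 0 0 0 10;-0.002 -0.03 0 0 0 0 10;-0.002 -0.03 0 0 0 0 10;-0.0014 -0.02 0 0 0 0 10;0 0 0 0 0 0 10;0 0 0 0 0 0 10",
)

```text
time_s: 9.23
eef_pos: [531.4, -196.6, 83.0]
ee_rot: [-0.0, 0.035, 0.999, -0.0]
force: [-0.1, -0.6, -2.4]
grip_width: 0.273
grip_force: 70.6
```

```bash
python3 st.py
```

```text
t 9.23 pos [ 531.41 -196.55   83.02] rack x,y 0.15 -122.44 yaw 86.04 Fx,Fy(rack),z -0.02 -0.55 -2.44 tq [-0.03 -0.03  0.05] g 0.273 tilt [-1.e-04 -7.e-04 -1.e+00]
```

drive_tool(
  commands="-0.0007 -0.01 0 0 0 0 10;-0.0007 -0.01 0 0 0 0 10;-0.0007 -0.01 0 0 0 0 10",
)

```text
time_s: 9.48
eef_pos: [531.2, -199.0, 83.0]
ee_rot: [-0.0, 0.034, 0.999, 0.0]
force: [-0.3, 2.1, -2.9]
grip_width: 0.279
grip_force: 70.6
```

```bash
python3 - <<'E'
from st import *
s,u,v=st(); p=capture("wrist"); cv2.imwrite("pics/w5.png",cv2.resize(p["pixels"][40:320,180:520],None,fx=2,fy=2,interpolation=cv2.INTER_CUBIC))
E
```

```text
t 9.48 pos [ 531.2  -198.99   82.97] rack x,y 0.11 -124.89 yaw 86.05 Fx,Fy(rack),z -0.44 2.12 -2.86 tq [ 0.53 -0.01 -0.04] g 0.279 tilt [-3.e-04  4.e-04 -1.e+00]
```

View pics/w5.png

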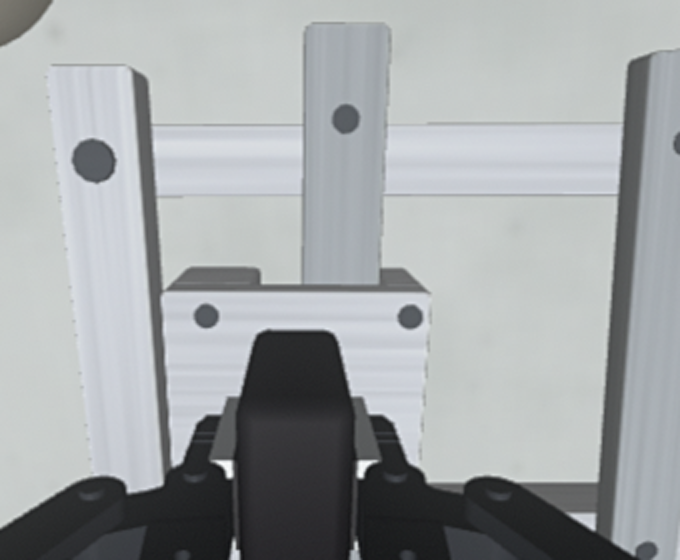

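The gauge bears on slat 1's far side (hook edge at 380), and its spacer is a few mm from the fence. Small steps now.

drive_tool(
  commands="-0.0007 -0.01 0 0 0 0 10;-0.0007 -0.01 0 0 0 0 10",
)

```text
time_s: 9.7
eef_pos: [531.1, -201.2, 83.0]
ee_rot: [-0.0, 0.034, 0.999, 0.0]
force: [0.2, 1.6, -2.8]
grip_width: 0.275
grip_force: 70.6
```

```bash
python3 st.py
```

```text
t 9.7 pos [ 531.07 -201.16   83.  ] rack x,y 0.14 -127.06 yaw 86.05 Fx,Fy(rack),z 0.11 1.58 -2.79 tq [ 0.45 -0.01 -0.05] g 0.275 tilt [-2.e-04  0.e+00 -1.e+00]
```

drive_tool(
  commands="-0.0004 -0.005 0 0 0 0 10;0 0 0 0 0 0 10",
)

```text
time_s: 9.87
eef_pos: [531.0, -201.8, 83.0]
ee_rot: [-0.0, 0.035, 0.999, -0.0]
force: [0.8, 1.7, -3.7]
grip_width: 0.273
grip_force: 70.6
```

```bash
python3 st.py
```

```text
t 9.87 pos [ 531.01 -201.82   82.98] rack x,y 0.12 -127.73 yaw 86.04 Fx,Fy(rack),z 0.67 1.71 -3.73 tq [0.24 0.01 0.03] g 0.273 tilt [-1.e-04 -2.e-04 -1.e+00]
```

drive_tool(
  commands="-0.0004 -0.005 0 0 0 0 10;0 0 0 0 0 0 10",
)

```text
time_s: 10.03
eef_pos: [531.0, -202.2, 83.0]
ee_rot: [-0.0, 0.035, 0.999, -0.0]
force: [-0.5, 2.2, -4.5]
grip_width: 0.272
grip_force: 70.6
```

```bash
python3 st.py
```

```text
t 10.03 pos [ 531.01 -202.21   83.02] rack x,y 0.14 -128.11 yaw 86.04 Fx,Fy(rack),z -0.69 2.19 -4.54 tq [ 0.3  -0.03 -0.01] g 0.272 tilt [-1.e-04 -0.e+00 -1.e+00]
```

drive_tool(
  commands="-0.0004 -0.005 0 0 0 0 10;0 0 0 0 0 0 10",
)

```text
time_s: 10.2
eef_pos: [531.0, -202.7, 83.1]
ee_rot: [-0.0, 0.035, 0.999, -0.0]
force: [0.2, 1.8, -4.2]
grip_width: 0.274
grip_force: 70.6
```

drive_tool(
  commands="-0.0004 -0.005 0 0 0 0 10;0 0 0 0 0 0 10",
)

```text
time_s: 10.37
eef_pos: [530.9, -203.2, 83.1]
ee_rot: [-0.0, 0.035, 0.999, -0.0]
force: [-0.9, 1.7, -4.3]
grip_width: 0.268
grip_force: 70.6
```

```bash
python3 st.py
```

```text
t 10.37 pos [ 530.94 -203.2    83.06] rack x,y 0.14 -129.1 yaw 86.04 Fx,Fy(rack),z -0.97 1.66 -4.29 tq [ 0.31 -0.01 -0.03] g 0.268 tilt [-0. -0. -1.]
```

drive_tool(
  commands="-0.0004 -0.005 0 0 0 0 10;0 0 0 0 0 0 10",
)

```text
time_s: 10.53
eef_pos: [530.9, -203.7, 83.1]
ee_rot: [-0.0, 0.035, 0.999, -0.0]
force: [0.2, 0.6, -4.4]
grip_width: 0.269
grip_force: 70.6
```

drive_tool(
  commands="-0.0004 -0.005 0 0 0 0 10;0 0 0 0 0 0 10",
)

```text
time_s: 10.7
eef_pos: [530.9, -204.2, 83.1]
ee_rot: [-0.0, 0.035, 0.999, -0.0]
force: [0.3, 0.9, -5.1]
grip_width: 0.271
grip_force: 70.6
```

drive_tool(
  commands="-0.0004 -0.005 0 0 0 0 10;0 0 0 0 0 0 10",
)

```text
time_s: 10.87
eef_pos: [530.9, -204.7, 83.1]
ee_rot: [0.0, 0.035, 0.999, -0.0]
force: [0.4, 1.5, -3.7]
grip_width: 0.269
grip_force: 70.6
```

```bash
python3 st.py
```

```text
t 10.87 pos [ 530.86 -204.71   83.1 ] rack x,y 0.17 -130.62 yaw 86.04 Fx,Fy(rack),z 0.33 1.52 -3.72 tq [ 0.27 -0.05  0.02] g 0.269 tilt [ 1.e-04 -0.e+00 -1.e+00]
```

drive_tool(
  commands="-0.0004 -0.005 0 0 0 0 10;0 0 0 0 0 0 10",
)

```text
time_s: 11.03
eef_pos: [530.8, -204.9, 83.1]
ee_rot: [-0.0, 0.034, 0.999, 0.0]
force: [0.0, 3.9, -2.5]
grip_width: 0.271
grip_force: 70.7
```

drive_tool(
  commands="-0.0004 -0.005 0 0 0 0 10;0 0 0 0 0 0 10",
)

```text
time_s: 11.2
eef_pos: [530.8, -205.0, 83.1]
ee_rot: [-0.0, 0.034, 0.999, 0.001]
force: [-0.4, 6.6, -1.4]
grip_width: 0.274
grip_force: 70.9
```

```bash
python3 - <<'E'
from st import *
s,u,v=st()
for n in("wrist","scene"):
    p=capture(n); im=p["pixels"]
    if n=="wrist": a=im[60:300,180:460]
    else: a=im[215:285,280:400]
    cv2.imwrite(f"pics/{n}6.png",cv2.resize(a,(420,360) if n=="wrist" else (617,360),interpolation=cv2.INTER_CUBIC))
a=np.hstack([cv2.imread("pics/wrist6.png"),cv2.resize(cv2.imread("pics/scene6.png"),(380,222))[:0:-1][::-1].copy() if 0 else cv2.copyMakeBorder(cv2.resize(cv2.imread("pics/scene6.png"),(380,222)),0,138,0,0,cv2.BORDER_CONSTANT)])
cv2.imwrite("pics/c6.png",a)
E
```

```text
t 11.2 pos [ 530.78 -204.97   83.14] rack x,y 0.11 -130.88 yaw 86.05 Fx,Fy(rack),z -0.88 6.51 -1.42 tq [ 1.13 -0.11  0.07] g 0.274 tilt [-2.0e-04  1.3e-03 -1.0e+00]
```

View pics/c6.png

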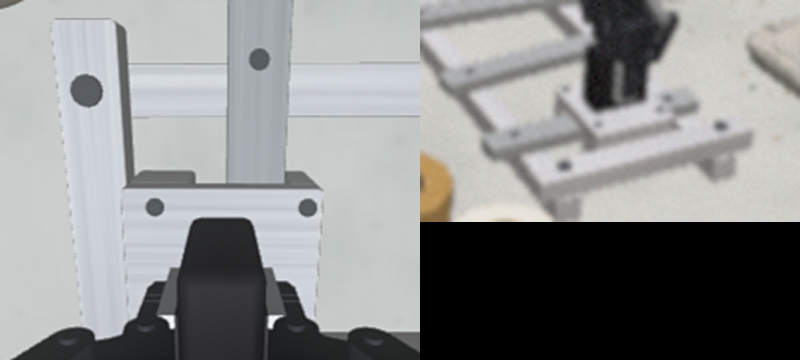

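Spacer now bears on the fence (edge at column 125) and the hook on the slat; force rose from 1.5 to 6.6 N. One more half-millimetre command to seat, then back off within the slack and check.

drive_tool(
  commands="-0.0004 -0.005 0 0 0 0 10;0 0 0 0 0 0 10;0 0 0 0 0 0 10",
)

```text
time_s: 11.55
eef_pos: [530.7, -205.0, 83.2]
ee_rot: [-0.0, 0.034, 0.999, 0.001]
force: [0.0, 8.3, -0.9]
grip_width: 0.275
grip_force: 71.0
```

```bash
python3 st.py
```

```text
t 11.55 pos [ 530.74 -205.05   83.16] rack x,y 0.07 -130.96 yaw 86.06 Fx,Fy(rack),z -0.55 8.28 -0.92 tq [ 1.57 -0.14  0.09] g 0.275 tilt [-3.0e-04  1.9e-03 -1.0e+00]
```

drive_tool(
  commands="0.0007 0.01 0 0 0 0 10;0.0014 0.02 0 0 0 0 10;0.0028 0.04 0 0 0 0 10;0 0 0 0 0 0 10;0 0 0 0 0 0 10",
)

```text
time_s: 11.97
eef_pos: [531.3, -199.2, 83.2]
ee_rot: [0.0, 0.034, 0.999, -0.0]
force: [-0.4, -0.3, -3.8]
grip_width: 0.273
grip_force: 70.7
```

```bash
python3 st.py
```

```text
t 11.97 pos [ 531.31 -199.17   83.2 ] rack x,y 0.24 -125.06 yaw 86.06 Fx,Fy(rack),z -0.35 -0.28 -3.8 tq [0.04 0.01 0.01] g 0.273 tilt [ 3.e-04 -5.e-04 -1.e+00]
```

drive_tool(
  commands="0 0 0.05 0 0 0 10;0 0 0.15 0 0 0 10;0 0 0.2 0 0 0 10;0.019 0.277 0.05 0 0 0 10;0.019 0.277 0 0 0 0 10;0.019 0.277 0 0 0 0 10;0.019 0.277 0 0 0 0 10;0 0 0 0 0 0 10;0 0 0 0 0 0 10;0 0 0 0 0 0 10",
)

```text
time_s: 12.8
eef_pos: [539.0, -88.9, 128.4]
ee_rot: [0.0, 0.034, 0.999, -0.0]
force: [0.4, -0.2, -2.7]
grip_width: 0.274
grip_force: 70.9
```

```bash
cat > prof.py <<'E'
from st import *
def prof(p,s,ys=(-175,130),xs=(-85,-60,-50),th=185,z=38):
    c=cam(p,s); a=np.radians(86.0); v=np.array([np.cos(a),np.sin(a)]);u=np.array([v[1],-v[0]])
    g=cv2.GaussianBlur(cv2.cvtColor(p["pixels"],cv2.COLOR_BGR2GRAY),(3,3),0).astype(np.float32)
    yy=np.arange(*ys,.5)
    for x in xs:
        P=np.array([[*(np.array([539.8,-74.4])+x*u+y*v),z] for y in yy]); q=proj(c,P).astype(np.float32)
        I=cv2.remap(g,q[None,:,0].copy(),q[None,:,1].copy(),cv2.INTER_LINEAR)[0]
        d=np.gradient(I); k=[i for i in range(2,len(d)-2) if abs(d[i])>2.5 and abs(d[i])==max(abs(d[i-2:i+3]))]
        print("x",x,[(float(yy[i]),int(I[max(i-5,0)]),int(I[min(i+5,len(I)-1)])) for i in k if 0<q[i,0]<639 and 0<q[i,1]<399])
if __name__=="__main__":
    s,u,v=st(); p=capture("wrist"); cv2.imwrite(f"pics/p{int(s['time_s']*100)}.png",p["pixels"]); prof(p,s)
E
python3 prof.py
```

```text
t 12.8 pos [538.97 -88.9  128.4 ] rack x,y 0.19 -14.52 yaw 86.05 Fx,Fy(rack),z 0.39 -0.16 -2.66 tq [-0.   -0.06  0.  ] g 0.274 tilt [ 5.e-04 -6.e-04 -1.e+00]
x -85 [(-172.5, 217, 101), (-160.5, 97, 207), (-127.0, 209, 176), (-118.5, 177, 121), (-114.0, 122, 177), (-104.0, 173, 83), (-99.5, 84, 209), (-25.0, 206, 173), (0.0, 177, 206), (86.5, 210, 93), (91.5, 93, 172), (115.0, 169, 208)]
x -60 [(-172.5, 219, 102), (-160.5, 99, 198), (-127.0, 193, 176), (-104.0, 175, 83), (-99.5, 84, 201), (-23.0, 191, 172), (2.0, 175, 203), (85.5, 204, 92), (90.5, 92, 173), (113.5, 171, 194)]
x -50 [(-172.0, 218, 102), (-160.0, 98, 210), (-127.5, 205, 175), (-104.0, 176, 84), (-99.5, 84, 209), (-21.5, 205, 173), (3.0, 176, 206), (85.0, 212, 92), (90.0, 92, 173), (113.0, 173, 208)]
```

drive_tool(
  commands="0.0016 0.023 0 0 0 0 10;0 0 -0.1 0 0 0 10;0 0 -0.1 0 0 0 10;0 0 -0.1 0 0 0 10;0 0 -0.1 0 0 0 10;0 0 -0.05 0 0 0 10;0 0 0 0 0 0 10;0 0 0 0 0 0 10",
)

```text
time_s: 13.52
eef_pos: [539.0, -86.1, 82.8]
ee_rot: [-0.0, 0.035, 0.999, 0.0]
force: [0.1, 1.2, -3.6]
grip_width: 0.272
grip_force: 70.9
```

```bash
python3 prof.py
```

```text
t 13.52 pos [538.97 -86.08  82.79] rack x,y -0.01 -11.71 yaw 86.04 Fx,Fy(rack),z 0.02 1.25 -3.62 tq [-0.03 -0.04 -0.04] g 0.272 tilt [-5.e-04  1.e-04 -1.e+00]
x -85 [(-173.0, 213, 100), (-157.5, 94, 206), (-127.0, 207, 176), (-118.0, 176, 114), (-114.0, 111, 177), (-103.5, 174, 84), (-98.0, 84, 208), (-25.0, 206, 172), (-3.0, 173, 180), (0.0, 176, 205), (85.0, 209, 92), (91.5, 94, 170), (115.0, 168, 207)]
x -60 [(-173.0, 215, 101), (-157.5, 95, 196), (-127.0, 189, 177), (-104.0, 175, 85), (-98.0, 85, 200), (-22.5, 190, 173), (2.5, 177, 190), (70.0, 196, 202), (84.0, 201, 91), (90.0, 92, 171), (113.5, 171, 196)]
x -50 [(-173.5, 215, 100), (-157.5, 96, 210), (-127.0, 205, 177), (-104.0, 175, 86), (-98.0, 84, 208), (-21.5, 205, 173), (3.0, 176, 207), (83.5, 211, 90), (89.5, 92, 172), (113.0, 172, 207)]
```

drive_tool(
  commands="-0.0014 -0.02 0 0 0 0 10;-0.002 -0.03 0 0 0 0 10;-0.002 -0.03 0 0 0 0 10;-0.002 -0.03 0 0 0 0 10;-0.002 -0.03 0 0 0 0 10;-0.002 -0.03 0 0 0 0 10;-0.002 -0.03 0 0 0 0 10;-0.002 -0.03 0 0 0 0 10;-0.002 -0.03 0 0 0 0 10;-0.002 -0.03 0 0 0 0 10;-0.002 -0.03 0 0 0 0 10;-0.002 -0.03 0 0 0 0 10;-0.002 -0.03 0 0 0 0 10;-0.002 -0.03 0 0 0 0 10;-0.002 -0.03 0 0 0 0 10;-0.002 -0.03 0 0 0 0 10;-0.0014 -0.02 0 0 0 0 10;-0.0014 -0.02 0 0 0 0 10;0 0 0 0 0 0 10;0 0 0 0 0 0 10",
)

```text
time_s: 15.23
eef_pos: [535.5, -137.5, 83.0]
ee_rot: [0.0, 0.034, 0.999, -0.0]
force: [1.2, 0.2, -2.4]
grip_width: 0.274
grip_force: 70.9
```

```bash
python3 prof.py
```

```text
t 15.23 pos [ 535.53 -137.48   83.  ] rack x,y 0.14 -63.22 yaw 86.05 Fx,Fy(rack),z 1.15 0.32 -2.41 tq [-0.   -0.02  0.03] g 0.274 tilt [-0.e+00 -9.e-04 -1.e+00]
x -85 [(-172.0, 213, 100), (-161.5, 96, 203), (-127.5, 204, 173), (-118.0, 173, 118), (-114.5, 116, 175), (-114.0, 112, 174), (-104.0, 170, 148), (-101.5, 118, 204), (-61.0, 203, 170), (-37.0, 170, 201), (81.5, 202, 85), (91.0, 91, 164)]
x -60 [(-172.0, 214, 101), (-161.5, 98, 195), (-127.5, 186, 173), (-104.0, 172, 149), (-101.5, 114, 189), (-61.5, 186, 169), (-37.0, 171, 187), (75.0, 190, 203), (80.0, 203, 83), (89.5, 90, 166), (113.5, 165, 198)]
x -50 [(-172.0, 214, 100), (-161.5, 97, 207), (-127.0, 200, 174), (-104.5, 172, 124), (-102.0, 138, 206), (-61.5, 206, 170), (-37.0, 172, 202), (79.5, 205, 83), (89.5, 91, 166), (113.0, 166, 202)]
```

drive_tool(
  commands="-0.0007 -0.01 0 0 0 0 10;-0.0007 -0.01 0 0 0 0 10;0 0 0 0 0 0 10",
)

```text
time_s: 15.53
eef_pos: [535.3, -139.0, 83.0]
ee_rot: [-0.0, 0.034, 0.999, 0.0]
force: [0.4, 0.7, -3.5]
grip_width: 0.272
grip_force: 70.7
```

```bash
python3 st.py
```

```text
t 15.53 pos [ 535.34 -139.03   82.99] rack x,y 0.06 -64.79 yaw 86.05 Fx,Fy(rack),z 0.38 0.76 -3.46 tq [ 0.34 -0.06  0.01] g 0.272 tilt [-2.e-04  2.e-04 -1.e+00]
```

drive_tool(
  commands="-0.0004 -0.005 0 0 0 0 10;0 0 0 0 0 0 10",
)

```text
time_s: 15.7
eef_pos: [535.3, -139.5, 83.0]
ee_rot: [-0.0, 0.034, 0.999, 0.0]
force: [-0.1, 1.6, -3.1]
grip_width: 0.27
grip_force: 70.7
```

```bash
python3 st.py
```

```text
t 15.7 pos [ 535.3  -139.52   83.  ] rack x,y 0.06 -65.27 yaw 86.05 Fx,Fy(rack),z -0.16 1.58 -3.07 tq [ 0.4  -0.04  0.01] g 0.27 tilt [-2.e-04  1.e-04 -1.e+00]
```

drive_tool(
  commands="-0.0004 -0.005 0 0 0 0 10;0 0 0 0 0 0 10",
)

```text
time_s: 15.87
eef_pos: [535.3, -140.1, 83.0]
ee_rot: [-0.0, 0.034, 0.999, 0.0]
force: [-0.7, 2.0, -3.7]
grip_width: 0.27
grip_force: 70.7
```

```bash
python3 prof.py
```

```text
t 15.87 pos [ 535.28 -140.09   83.01] rack x,y 0.07 -65.84 yaw 86.05 Fx,Fy(rack),z -0.84 1.99 -3.73 tq [ 0.32 -0.07 -0.04] g 0.27 tilt [-2.e-04  0.e+00 -1.e+00]
x -85 [(-172.0, 212, 99), (-161.5, 96, 202), (-127.0, 204, 173), (-118.5, 174, 114), (-114.0, 114, 174), (-104.0, 170, 165), (-101.5, 119, 203), (-64.0, 203, 169), (-63.5, 203, 170), (-39.5, 169, 202), (81.0, 202, 84), (91.0, 91, 164)]
x -60 [(-172.0, 214, 100), (-161.5, 96, 199), (-128.0, 193, 170), (-104.5, 170, 127), (-102.0, 139, 188), (-64.0, 187, 169), (-39.5, 170, 183), (36.0, 190, 199), (80.0, 193, 83), (89.5, 90, 165), (113.5, 165, 198)]
x -50 [(-172.0, 214, 100), (-161.5, 97, 206), (-127.5, 199, 173), (-104.5, 171, 140), (-102.0, 137, 205), (-64.0, 205, 169), (-62.0, 197, 174), (-39.5, 171, 201), (79.5, 204, 83), (89.0, 90, 166), (113.0, 166, 201)]
```

drive_tool(
  commands="-0.0002 -0.003 0 0 0 0 10;0 0 0 0 0 0 10;0 0 0 0 0 0 10",
)

```text
time_s: 16.17
eef_pos: [535.3, -140.4, 83.0]
ee_rot: [-0.0, 0.035, 0.999, -0.0]
force: [-0.5, 2.3, -4.5]
grip_width: 0.274
grip_force: 70.7
```

```bash
python3 st.py
```

```text
t 16.17 pos [ 535.28 -140.37   83.04] rack x,y 0.09 -66.12 yaw 86.05 Fx,Fy(rack),z -0.69 2.24 -4.47 tq [ 0.28  0.06 -0.01] g 0.274 tilt [-1.e-04 -0.e+00 -1.e+00]
```

drive_tool(
  commands="-0.0002 -0.003 0 0 0 0 10;0 0 0 0 0 0 10;0 0 0 0 0 0 10",
)

```text
time_s: 16.42
eef_pos: [535.3, -140.7, 83.1]
ee_rot: [-0.0, 0.034, 0.999, -0.0]
force: [-0.7, 1.3, -3.6]
grip_width: 0.274
grip_force: 70.7
```

```bash
python3 st.py
```

```text
t 16.42 pos [ 535.27 -140.65   83.06] rack x,y 0.1 -66.41 yaw 86.05 Fx,Fy(rack),z -0.79 1.21 -3.62 tq [0.35 0.04 0.02] g 0.274 tilt [-1.e-04 -0.e+00 -1.e+00]
```

drive_tool(
  commands="-0.0002 -0.002 0 0 0 0 10;0 0 0 0 0 0 10;0 0 0 0 0 0 10",
)

```text
time_s: 16.67
eef_pos: [535.3, -140.9, 83.1]
ee_rot: [0.0, 0.035, 0.999, -0.0]
force: [0.4, 1.1, -4.4]
grip_width: 0.273
grip_force: 70.7
```

```bash
python3 prof.py
```

```text
t 16.67 pos [ 535.28 -140.87   83.1 ] rack x,y 0.12 -66.62 yaw 86.05 Fx,Fy(rack),z 0.32 1.17 -4.36 tq [ 0.31  0.03 -0.01] g 0.273 tilt [ 0. -0. -1.]
x -85 [(-172.0, 213, 99), (-162.0, 96, 202), (-127.5, 205, 172), (-118.0, 173, 117), (-114.5, 114, 175), (-104.0, 170, 173), (-102.0, 145, 203), (-64.5, 202, 169), (-40.5, 168, 202), (81.0, 202, 84), (91.0, 91, 164)]
x -60 [(-172.0, 214, 101), (-162.0, 97, 196), (-127.0, 186, 173), (-104.0, 172, 162), (-102.0, 143, 188), (-65.0, 186, 169), (-63.0, 183, 174), (-40.5, 169, 187), (8.5, 185, 195), (72.5, 190, 202), (80.0, 201, 84), (89.5, 90, 165), (113.0, 165, 195)]
x -50 [(-172.0, 213, 100), (-162.0, 97, 205), (-128.0, 199, 170), (-104.5, 171, 140), (-102.0, 140, 205), (-65.0, 205, 168), (-40.0, 172, 201), (79.5, 204, 83), (89.0, 89, 166), (113.0, 166, 201)]
```

drive_tool(
  commands="-0.0002 -0.002 0 0 0 0 10;0 0 0 0 0 0 10;0 0 0 0 0 0 10",
)

```text
time_s: 16.97
eef_pos: [535.3, -141.0, 83.1]
ee_rot: [-0.0, 0.035, 0.999, 0.0]
force: [0.3, 1.7, -4.6]
grip_width: 0.277
grip_force: 70.7
```

```bash
python3 st.py
```

```text
t 16.97 pos [ 535.25 -141.03   83.08] rack x,y 0.11 -66.79 yaw 86.04 Fx,Fy(rack),z 0.18 1.73 -4.62 tq [ 0.31 -0.01 -0.07] g 0.277 tilt [-0.  0. -1.]
```

drive_tool(
  commands="0 -0.001 0 0 0 0 10;0 0 0 0 0 0 10;0 0 0 0 0 0 10",
)

```text
time_s: 17.22
eef_pos: [535.3, -141.0, 83.1]
ee_rot: [-0.0, 0.034, 0.999, 0.0]
force: [0.2, 3.2, -3.9]
grip_width: 0.276
grip_force: 70.8
```

```bash
python3 st.py
```

```text
t 17.22 pos [ 535.26 -141.04   83.09] rack x,y 0.12 -66.79 yaw 86.05 Fx,Fy(rack),z -0.03 3.22 -3.94 tq [0.49 0.01 0.  ] g 0.276 tilt [-0.e+00  1.e-04 -1.e+00]
```

drive_tool(
  commands="0.0007 0.01 0 0 0 0 10;0.0014 0.02 0 0 0 0 10;0.002 0.03 0 0 0 0 10;0 0 0 0 0 0 10;0 0 0.05 0 0 0 10;0 0 0.15 0 0 0 10;0 0 0.2 0 0 0 10;0.021 0.304 0.05 0 0 0 10;0.021 0.304 0 0 0 0 10;0.021 0.304 0 0 0 0 10;0.021 0.304 0 0 0 0 10;0.021 0.304 0 0 0 0 10;0 0 0 0 0 0 10;0 0 0 0 0 0 10;0 0 0 0 0 0 10",
)

```text
time_s: 18.47
eef_pos: [546.3, 16.5, 128.4]
ee_rot: [0.0, 0.034, 0.999, -0.0]
force: [-0.1, 0.3, -2.9]
grip_width: 0.278
grip_force: 71.0
```

```bash
python3 prof.py
```

```text
t 18.47 pos [546.29  16.51 128.37] rack x,y 0.13 91.14 yaw 86.06 Fx,Fy(rack),z -0.13 0.3 -2.94 tq [ 0.01  0.   -0.  ] g 0.278 tilt [ 4.e-04 -4.e-04 -1.e+00]
x -85 [(-127.0, 199, 167), (-118.0, 169, 111), (-113.5, 109, 169), (-103.0, 168, 79), (-93.0, 78, 200), (-63.0, 200, 169), (-39.5, 169, 80), (-33.0, 80, 200), (92.0, 204, 167), (116.5, 168, 202)]
x -60 [(-127.0, 183, 167), (-103.0, 168, 80), (-93.5, 79, 192), (-63.0, 190, 170), (-39.5, 170, 81), (-33.0, 80, 186), (-18.5, 184, 197), (91.0, 197, 168), (115.0, 169, 190)]
x -50 [(-154.0, 77, 201), (-127.0, 199, 167), (-103.0, 168, 80), (-93.5, 79, 197), (-63.0, 202, 170), (-39.5, 170, 81), (-33.0, 80, 201), (90.0, 205, 167), (115.0, 168, 203)]
```

drive_tool(
  commands="0 0 -0.1 0 0 0 10;0 0 -0.1 0 0 0 10;0 0 -0.1 0 0 0 10;0 0 -0.1 0 0 0 10;0 0 -0.05 0 0 0 10;0 0 0 0 0 0 10;-0.0014 -0.02 0 0 0 0 10;-0.0021 -0.03 0 0 0 0 10;-0.0021 -0.03 0 0 0 0 10;-0.0021 -0.03 0 0 0 0 10;-0.0021 -0.03 0 0 0 0 10;-0.0021 -0.03 0 0 0 0 10;-0.0021 -0.03 0 0 0 0 10;-0.0021 -0.03 0 0 0 0 10;-0.0021 -0.03 0 0 0 0 10;-0.0021 -0.03 0 0 0 0 10;-0.0021 -0.03 0 0 0 0 10;-0.0021 -0.03 0 0 0 0 10;-0.0021 -0.03 0 0 0 0 10;0 0 0 0 0 0 10",
)

```text
time_s: 20.18
eef_pos: [543.6, -21.7, 83.3]
ee_rot: [0.0, 0.035, 0.999, -0.0]
force: [0.7, 1.5, -1.5]
grip_width: 0.271
grip_force: 71.1
```

```bash
python3 prof.py
```

```text
t 20.18 pos [543.61 -21.72  83.32] rack x,y 0.13 52.82 yaw 86.03 Fx,Fy(rack),z 0.57 1.53 -1.48 tq [ 0.35 -0.05 -0.04] g 0.271 tilt [ 4.e-04 -3.e-04 -1.e+00]
x -85 [(-126.5, 201, 170), (-118.5, 170, 106), (-113.5, 106, 170), (-103.0, 170, 80), (-93.0, 80, 202), (-63.0, 202, 172), (-39.5, 171, 82), (-34.0, 82, 202), (55.0, 206, 169), (79.0, 169, 206)]
x -60 [(-127.0, 186, 170), (-103.0, 170, 81), (-93.0, 80, 184), (-63.0, 188, 172), (-39.5, 172, 82), (-34.0, 82, 184), (-29.5, 185, 193), (27.5, 188, 201), (54.5, 202, 169), (56.5, 199, 174), (79.0, 170, 199)]
x -50 [(-127.0, 202, 170), (-103.0, 170, 82), (-93.5, 81, 198), (-63.0, 205, 172), (-39.5, 172, 83), (-34.0, 83, 202), (54.5, 207, 168), (79.0, 171, 207)]
```

Slat 3 is square on the hook. 55.6 mm remain to the expected bearing at −2.8.

drive_tool(
  commands="-0.0021 -0.03 0 0 0 0 10;-0.0021 -0.03 0 0 0 0 10;-0.0021 -0.03 0 0 0 0 10;-0.0021 -0.03 0 0 0 0 10;-0.0021 -0.03 0 0 0 0 10;-0.0021 -0.03 0 0 0 0 10;-0.0021 -0.03 0 0 0 0 10;-0.0021 -0.03 0 0 0 0 10;-0.0021 -0.03 0 0 0 0 10;-0.0021 -0.03 0 0 0 0 10;-0.0021 -0.03 0 0 0 0 10;-0.0021 -0.03 0 0 0 0 10;-0.0021 -0.03 0 0 0 0 10;-0.0021 -0.03 0 0 0 0 10;-0.0021 -0.03 0 0 0 0 10;-0.0021 -0.03 0 0 0 0 10;-0.0014 -0.02 0 0 0 0 10;-0.0007 -0.01 0 0 0 0 10;0 0 0 0 0 0 10;0 0 0 0 0 0 10",
)

```text
time_s: 21.9
eef_pos: [539.9, -72.2, 83.1]
ee_rot: [0.0, 0.035, 0.999, -0.0]
force: [-0.3, 3.4, -1.4]
grip_width: 0.271
grip_force: 71.2
```

```bash
python3 st.py
```

```text
t 21.9 pos [539.94 -72.19  83.12] rack x,y -0.02 2.22 yaw 86.04 Fx,Fy(rack),z -0.5 3.36 -1.37 tq [ 0.77 -0.05 -0.05] g 0.271 tilt [ 0.e+00 -1.e-04 -1.e+00]
```

drive_tool(
  commands="-0.0007 -0.01 0 0 0 0 10;-0.0007 -0.01 0 0 0 0 10;0 0 0 0 0 0 10",
)

```text
time_s: 22.15
eef_pos: [539.8, -74.0, 83.1]
ee_rot: [-0.0, 0.034, 0.999, 0.0]
force: [0.5, 4.7, -0.7]
grip_width: 0.27
grip_force: 71.1
```

```bash
python3 prof.py
```

```text
t 22.15 pos [539.77 -74.02  83.11] rack x,y -0.05 0.38 yaw 86.05 Fx,Fy(rack),z 0.18 4.72 -0.67 tq [ 1.04 -0.05 -0.01] g 0.27 tilt [-1.e-04  2.e-04 -1.e+00]
x -85 [(-173.5, 207, 97), (-157.0, 93, 205), (-127.0, 203, 173), (-118.0, 173, 110), (-114.0, 107, 175), (-103.5, 172, 82), (-97.0, 83, 205), (-63.5, 205, 174), (-42.5, 170, 124), (-40.0, 172, 149), (-37.5, 124, 205), (2.5, 203, 170), (27.0, 172, 205)]
x -60 [(-173.5, 209, 98), (-157.0, 95, 189), (-135.0, 186, 200), (-127.0, 199, 174), (-103.5, 173, 83), (-97.0, 82, 196), (-63.0, 193, 175), (-40.0, 173, 148), (-37.5, 120, 189), (2.5, 192, 171), (26.5, 171, 193), (125.5, 195, 205)]
x -50 [(-173.5, 209, 99), (-157.0, 95, 208), (-127.0, 203, 174), (-103.5, 173, 84), (-97.0, 82, 204), (-63.5, 207, 175), (-40.0, 174, 157), (-37.5, 117, 197), (2.0, 204, 170), (27.0, 174, 207)]
```

drive_tool(
  commands="-0.0007 -0.01 0 0 0 0 10;-0.0007 -0.01 0 0 0 0 10;0 0 0 0 0 0 10;0 0 0 0 0 0 10",
)

```text
time_s: 22.53
eef_pos: [539.6, -76.0, 83.1]
ee_rot: [-0.0, 0.034, 0.999, 0.0]
force: [-0.7, 4.9, 0.6]
grip_width: 0.274
grip_force: 71.1
```

```bash
python3 st.py
```

```text
t 22.53 pos [539.64 -76.04  83.11] rack x,y -0.04 -1.64 yaw 86.05 Fx,Fy(rack),z -1.02 4.8 0.61 tq [ 1.06 -0.04 -0.  ] g 0.274 tilt [-1.e-04  1.e-04 -1.e+00]
```

drive_tool(
  commands="-0.0003 -0.005 0 0 0 0 10;0 0 0 0 0 0 10;0 0 0 0 0 0 10",
)

```text
time_s: 22.78
eef_pos: [539.6, -76.5, 83.1]
ee_rot: [-0.0, 0.034, 0.999, 0.0]
force: [-0.2, 5.2, -0.2]
grip_width: 0.27
grip_force: 71.1
```

```bash
python3 st.py
```

```text
t 22.78 pos [539.62 -76.47  83.13] rack x,y -0.04 -2.08 yaw 86.05 Fx,Fy(rack),z -0.56 5.22 -0.19 tq [ 1.12 -0.04 -0.04] g 0.27 tilt [-0.e+00  2.e-04 -1.e+00]
```

drive_tool(
  commands="-0.0002 -0.002 0 0 0 0 10;0 0 0 0 0 0 10;0 0 0 0 0 0 10",
)

```text
time_s: 23.03
eef_pos: [539.6, -76.6, 83.1]
ee_rot: [-0.0, 0.034, 0.999, 0.0]
force: [0.3, 5.1, -0.0]
grip_width: 0.271
grip_force: 71.2
```

```bash
python3 prof.py
```

```text
t 23.03 pos [539.6  -76.62  83.12] rack x,y -0.05 -2.23 yaw 86.05 Fx,Fy(rack),z -0.07 5.13 -0.03 tq [ 1.23 -0.07  0.05] g 0.271 tilt [-0.e+00  3.e-04 -1.e+00]
x -85 [(-173.5, 208, 97), (-157.0, 93, 204), (-127.0, 203, 173), (-118.5, 173, 109), (-114.0, 109, 175), (-103.5, 172, 82), (-97.5, 82, 205), (-63.0, 204, 176), (-42.5, 170, 123), (-40.0, 172, 160), (-37.5, 123, 204), (0.0, 203, 170), (24.5, 172, 204)]
x -60 [(-173.5, 210, 98), (-157.0, 94, 189), (-138.5, 186, 199), (-127.0, 199, 174), (-103.5, 173, 83), (-97.5, 83, 196), (-63.5, 193, 174), (-40.0, 174, 159), (-38.0, 143, 188), (0.0, 192, 171), (24.0, 172, 192), (59.5, 195, 201), (124.5, 194, 205)]
x -50 [(-173.5, 211, 98), (-157.0, 95, 207), (-127.0, 202, 173), (-103.5, 173, 84), (-97.5, 83, 204), (-63.5, 207, 174), (-40.0, 174, 169), (-38.0, 140, 197), (-0.5, 205, 171), (1.5, 200, 175), (24.5, 174, 206)]
```

drive_tool(
  commands="-0.0002 -0.002 0 0 0 0 10;0 0 0 0 0 0 10;0 0 0 0 0 0 10",
)

```text
time_s: 23.33
eef_pos: [539.6, -76.8, 83.1]
ee_rot: [-0.0, 0.035, 0.999, 0.0]
force: [1.1, 3.7, 0.0]
grip_width: 0.277
grip_force: 71.2
```

```bash
python3 st.py
```

```text
t 23.33 pos [539.56 -76.82  83.09] rack x,y -0.07 -2.43 yaw 86.05 Fx,Fy(rack),z 0.85 3.82 0.03 tq [ 1.21 -0.05 -0.04] g 0.277 tilt [-1.e-04  3.e-04 -1.e+00]
```

drive_tool(
  commands="0 -0.002 0 0 0 0 10;0 0 0 0 0 0 10;0 0 0 0 0 0 10",
)

```text
time_s: 23.58
eef_pos: [539.6, -77.0, 83.1]
ee_rot: [-0.0, 0.034, 0.999, 0.0]
force: [0.6, 5.6, 0.0]
grip_width: 0.27
grip_force: 71.2
```

```bash
python3 st.py
```

```text
t 23.58 pos [539.57 -77.02  83.11] rack x,y -0.05 -2.63 yaw 86.05 Fx,Fy(rack),z 0.24 5.63 0.05 tq [ 1.18 -0.07 -0.01] g 0.27 tilt [-1.e-04  3.e-04 -1.e+00]
```

drive_tool(
  commands="0 -0.001 0 0 0 0 10;0 0 0 0 0 0 10;0 0 0 0 0 0 10",
)

```text
time_s: 23.83
eef_pos: [539.6, -77.1, 83.1]
ee_rot: [-0.0, 0.034, 0.999, 0.0]
force: [0.5, 5.8, 0.2]
grip_width: 0.267
grip_force: 71.2
```

```bash
python3 st.py
```

```text
t 23.83 pos [539.56 -77.08  83.1 ] rack x,y -0.05 -2.69 yaw 86.05 Fx,Fy(rack),z 0.13 5.85 0.23 tq [ 1.3  -0.08  0.02] g 0.267 tilt [-1.e-04  4.e-04 -1.e+00]
```

drive_tool(
  commands="0 -0.001 0 0 0 0 10;0 0 0 0 0 0 10;0 0 0 0 0 0 10",
)

```text
time_s: 24.08
eef_pos: [539.6, -77.2, 83.1]
ee_rot: [-0.0, 0.034, 0.999, 0.0]
force: [-0.0, 5.6, -0.9]
grip_width: 0.272
grip_force: 71.2
```

```bash
python3 prof.py
```

```text
t 24.08 pos [539.59 -77.17  83.11] rack x,y -0.01 -2.78 yaw 86.05 Fx,Fy(rack),z -0.39 5.58 -0.89 tq [1.27 0.04 0.01] g 0.272 tilt [-0.e+00  4.e-04 -1.e+00]
x -85 [(-173.5, 208, 97), (-157.0, 92, 204), (-127.0, 203, 174), (-118.5, 174, 110), (-114.0, 111, 175), (-103.5, 172, 82), (-97.5, 82, 205), (-63.0, 204, 176), (-40.0, 171, 166), (-38.0, 151, 204), (-0.5, 203, 170), (24.0, 172, 204)]
x -60 [(-173.5, 211, 98), (-157.0, 94, 189), (-139.5, 187, 200), (-127.0, 198, 174), (-103.5, 173, 83), (-97.5, 83, 192), (-63.5, 192, 174), (-40.0, 173, 159), (-38.0, 145, 188), (-0.5, 191, 171), (1.0, 192, 175), (23.5, 172, 192), (56.5, 194, 202), (121.5, 193, 205)]
x -50 [(-173.5, 210, 99), (-157.0, 95, 207), (-127.0, 202, 174), (-104.0, 172, 84), (-97.5, 83, 204), (-63.5, 207, 174), (-40.0, 174, 167), (-38.0, 143, 197), (-1.0, 205, 171), (1.0, 199, 175), (24.0, 174, 206)]
```

drive_tool(
  commands="0 -0.001 0 0 0 0 10;0 0 0 0 0 0 10;0 0 0 0 0 0 10",
)

```text
time_s: 24.38
eef_pos: [539.6, -77.3, 83.1]
ee_rot: [-0.0, 0.035, 0.999, 0.0]
force: [0.0, 6.1, 0.8]
grip_width: 0.271
grip_force: 71.2
```

```bash
python3 st.py
```

```text
t 24.38 pos [539.56 -77.25  83.08] rack x,y -0.04 -2.86 yaw 86.04 Fx,Fy(rack),z -0.39 6.05 0.76 tq [ 1.26 -0.03 -0.08] g 0.271 tilt [-1.e-04  5.e-04 -1.e+00]
```

drive_tool(
  commands="0 -0.001 0 0 0 0 10;0 0 0 0 0 0 10;0 0 0 0 0 0 10",
)

```text
time_s: 24.63
eef_pos: [539.6, -77.3, 83.1]
ee_rot: [-0.0, 0.034, 0.999, 0.0]
force: [0.6, 6.0, -0.1]
grip_width: 0.27
grip_force: 71.2
```

```bash
python3 st.py
```

```text
t 24.63 pos [539.56 -77.28  83.12] rack x,y -0.04 -2.89 yaw 86.05 Fx,Fy(rack),z 0.16 6.01 -0.12 tq [ 1.37 -0.03  0.02] g 0.27 tilt [-0.e+00  6.e-04 -1.e+00]
```

drive_tool(
  commands="0.0007 0.01 0 0 0 0 10;0.0014 0.02 0 0 0 0 10;0.002 0.03 0 0 0 0 10;0 0 0 0 0 0 10;0 0 0.05 0 0 0 10;0 0 0.2 0 0 0 10;0 0 0.4 0 0 0 10;-0.055 0.37 0.02 0 0 0 10;-0.055 0.37 0 0 0 0 10;-0.055 0.37 0 0 0 0 10;-0.055 0.37 0 0 0 0 10;-0.055 0.37 0 0 0 0 10;-0.055 0.37 0 0 0 0 10;-0.055 0.37 0 0 0 0 10;-0.055 0.37 0 0 0 0 10;-0.055 0.37 0 0 0 0 10;-0.055 0.37 0 0 0 0 10;0 0 0 0 0 0 10;0 0 0 0 0 0 10",
)

```text
time_s: 26.22
eef_pos: [484.4, 299.8, 150.2]
ee_rot: [0.0, 0.033, 0.999, -0.0]
force: [-0.4, 0.4, -3.1]
grip_width: 0.269
grip_force: 71.1
```

```bash
python3 st.py
```

```text
t 26.22 pos [484.44 299.79 150.21] rack x,y -81.32 369.41 yaw 86.23 Fx,Fy(rack),z -0.42 0.4 -3.11 tq [-0.07 -0.07  0.07] g 0.269 tilt [ 3.e-04 -3.e-04 -1.e+00]
```

Lower to just above contact (TCP ≈ 66.5).

drive_tool(
  commands="0 0 -0.3 0 0 0 10;0 0 -0.3 0 0 0 10;0 0 -0.15 0 0 0 10;0 0 -0.05 0 0 0 10;0 0 -0.025 0 0 0 10;0 0 0 0 0 0 10;0 0 0 0 0 0 10",
)

```text
time_s: 26.8
eef_pos: [485.8, 298.3, 68.9]
ee_rot: [0.001, 0.035, 0.999, 0.0]
force: [-0.2, -0.0, -2.8]
grip_width: 0.272
grip_force: 70.9
```

drive_tool(
  commands="0 0 -0.01 0 0 0 10;0 0 -0.005 0 0 0 10;0 0 0 0 0 0 10;0 0 0 0 0 0 10",
)

```text
time_s: 27.13
eef_pos: [485.1, 298.4, 66.4]
ee_rot: [0.0, 0.034, 0.999, 0.0]
force: [-0.4, -0.5, -2.8]
grip_width: 0.273
grip_force: 70.9
```

drive_tool(
  commands="0 0 -0.005 0 0 0 10;0 0 0 0 0 0 10;0 0 0 0 0 0 10",
)

```text
time_s: 27.38
eef_pos: [485.1, 298.5, 66.2]
ee_rot: [0.0, 0.034, 0.999, 0.0]
force: [-2.6, -0.1, 5.3]
grip_width: 0.276
grip_force: 71.9
```

drive_tool(
  commands="0 0 -0.003 0 0 0 10;0 0 0 0 0 0 10;0 0 0 0 0 0 10",
)

```text
time_s: 27.63
eef_pos: [485.2, 298.5, 66.2]
ee_rot: [0.0, 0.034, 0.999, 0.0]
force: [-3.7, -0.0, 7.9]
grip_width: 0.27
grip_force: 72.8
```

drive_tool(
  commands="0 0 0 0 0 0 40;0 0 0 0 0 0 60;0 0 0 0 0 0 80;0 0 0 0 0 0 90;0 0 0 0 0 0 90;0 0 0 0 0 0 90;0 0 0 0 0 0 90;0 0 0 0 0 0 90;0 0 0.1 0 0 0 90;0 0 0.3 0 0 0 90;0 0 0.4 0 0 0 90;0 0 0.4 0 0 0 90;0 0 0.4 0 0 0 90;0.1 -0.2 0.3 0 0 0 90;0.1 -0.35 0.2 0 0 0 90;0.1 -0.35 0 0 0 0 90;0.1 -0.35 0 0 0 0 90;0.1 -0.35 0 0 0 0 90;0 0 0 0 0 0 90;0 0 0 0 0 0 90",
)

```text
time_s: 29.3
eef_pos: [535.3, 136.9, 276.0]
ee_rot: [0.0, 0.036, 0.999, 0.0]
force: [0.3, -0.1, -1.1]
grip_width: 0.905
grip_force: 0.0
```

drive_tool(
  commands="0.1 -0.35 0 0 0 0 90;0.1 -0.35 0 0 0 0 90;0.1 -0.35 0 0 0 0 90;0.1 -0.35 0 0 0 0 90;0 0 0 0 0 0 90;0 0 0 0 0 0 90;0 0 0 0 0 0 90;0 0 0 0 0 0 90",
)

```text
time_s: 29.97
eef_pos: [574.8, 0.0, 275.7]
ee_rot: [0.0, 0.033, 0.999, 0.0]
force: [-0.8, 0.1, -0.2]
grip_width: 0.897
grip_force: 0.0
```

```bash
python3 prof.py; python3 - <<'E'
from prof import *
s=sense(); p=capture("wrist"); prof(p,s,xs=(50,60,85)); cv2.imwrite("pics/final.png",p["pixels"])
E
```

```text
t 29.97 pos [5.7477e+02 5.0000e-02 2.7565e+02] rack x,y 29.69 76.71 yaw 86.16 Fx,Fy(rack),z -0.85 0.09 -0.22 tq [0.01 0.04 0.02] g 0.897 tilt [ 3.e-04  2.e-04 -1.e+00]
x -85 [(-171.5, 192, 89), (-160.5, 88, 188), (-127.5, 188, 160), (-118.0, 157, 125), (-114.0, 125, 158), (-103.5, 158, 76), (-98.5, 76, 188), (-63.0, 188, 160), (-40.0, 157, 102), (-36.5, 99, 187), (0.5, 187, 160), (23.0, 157, 141), (25.5, 147, 185)]
x -60 [(-171.5, 195, 91), (-160.5, 89, 195), (-127.0, 192, 159), (-126.5, 191, 160), (-103.5, 158, 77), (-98.5, 77, 190), (-63.5, 190, 161), (-40.0, 158, 106), (-36.5, 95, 187), (0.0, 188, 160), (26.0, 137, 191)]
x -50 [(-172.5, 199, 96), (-160.0, 93, 191), (-127.0, 185, 160), (-103.5, 159, 78), (-98.5, 78, 188), (-63.0, 188, 160), (-40.0, 160, 105), (-37.0, 103, 185), (-0.5, 187, 160), (23.0, 159, 143), (25.5, 145, 186)]
x 50 [(-171.5, 185, 88), (-160.5, 86, 155), (-103.5, 156, 81), (-99.5, 79, 151), (-63.5, 146, 166), (-40.0, 158, 100), (-37.0, 101, 142), (-0.5, 142, 167), (23.0, 163, 125), (25.5, 139, 137)]
x 60 [(-172.0, 188, 91), (-160.0, 91, 199), (-127.5, 197, 167), (-119.5, 154, 85), (-113.0, 89, 163), (-103.5, 156, 82), (-99.5, 79, 193), (-63.5, 197, 166), (-55.5, 161, 110), (-50.0, 109, 160), (-40.5, 159, 111), (-36.5, 97, 197), (-1.5, 196, 167), (9.0, 163, 149), (13.0, 150, 166), (22.5, 164, 145), (25.0, 145, 193)]
x 85 [(-172.5, 191, 98), (-171.0, 181, 88), (-160.0, 92, 191), (-64.5, 193, 170), (-41.5, 165, 152), (-38.0, 148, 191), (-1.5, 190, 167), (25.5, 154, 190)]
```

View pics/final.png

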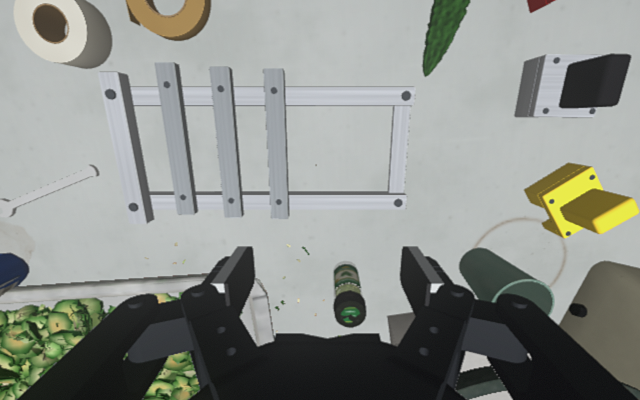

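The last picture shows three parallel slats with even gaps (edges −127/−103.5, −63/−40, −0.5/23 mm), the gauge upright on bare table at (575,85), and the other things where they were.

```bash
python3 -c "
from rig import finish_job; print(finish_job())"
```

```text
the job is handed in; nothing more can be done
None
```

The job is handed in, with no verdict returned: the three slats are set with gaps of about 40 mm (the last camera check read 40.2 and 39.7 mm between slats), square to the fence to within about half a degree. The gauge stands upright on bare table beyond the rack's far end, released, and the last wrist picture shows nothing else disturbed.

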